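# Free the boiler's sprung filler cap

## Robot

A 6-joint arm with a two-finger parallel gripper is mounted at the origin on the work surface. World frame = base frame: x ahead of the robot, y to its left, z up, the work surface at z = 0. Lengths are in m, angles in degrees, forces in N, time in s.
With the tool pointing down it reaches from about 0.25 to 0.85 m from the base axis. Payload 12.5 kg.
Tool frame: the origin (TCP) lies at the very end of the fingers, on their centre line; the grasp point (between the pads) lies 19 mm behind it; z points along the fingers, y is the line along which they close (so a half turn about z gives the same grasp; the last joint's range is limited). The gripper opens to 93 mm and grips with 3 to 60 N. Pads are 15 mm wide; open, the fingers measure 128 mm over their backs; the gripper's body (75 mm by 188 mm) begins 65 mm behind the grasp point.
Start: joints at [61.329, 20.094, 94.641, -0, 65.266, -4.847], TCP at [0.222, 0.503, 0.219] pointing down, gripper open.
Joint ranges: [-157.81, 157.81], [-45, 120.19], [0.68, 151.7], [-89.99, 269.99], [4.06, 180], [-164.3, 164.3]. Speed limits (degrees/s): [127.2, 127.2, 159.86, 180, 180, 180].

## Interface

Orientations are given as [roll, pitch, yaw] about the fixed x, y, z axes, in that order (R = Rz(yaw) Ry(pitch) Rx(roll)).
In Python, from workcell import bot gives the robot as it stands.
- The arm moves only by the shell command python3 -m inch 'ROWS' [OPENING]. ROWS is a JSON object of lists of equal length, an entry for each row: "delta_pos": the shift along the tool's x, y, z in cm, a list of three; "yaw": the turn about the tool's z in rad. In form: {"delta_pos": [[dx, dy, dz], ...], "yaw": [yaw, ...]}. A call has exactly 10 rows; each row shifts and turns the commanded pose from where the row before left it, along the tool's axes as they then stand; what a row does not reach is not made up. A row lasts 1/10 s, in which the tool goes at most 50 mm and 8.59 degrees, less where a joint would pass 70% of its speed; a pose out of reach is approached as far as the arm can. A call with a gripper value outside its range is refused whole. OPENING is the closure, from -1 (fully open) to 1 (shut), so that 0 is half open, set as the call begins (- or left out, the last holds). The fingers move at their own pace and stop on an object; the grip force is fixed at half the most. Time passes only in rows, so rows that do not move let the fingers close, or fill a call up. It gives the time, the measured TCP pose, the force, the opening and the grip force at its end, in the units of the state.
- bot.state(): the state, without advancing time (a new reading comes with each control period).
- bot.get_image(name): name is "side" or "top"; returns (picture, depth): 420x560x3 uint8, red, green, blue; 420x560 float32, m along the optical axis (not along the pixel's ray), 0 where there is no reading.
- bot.get_calibration(name): a dict with "intrinsics" (3x3 intrinsics, pixels), "cam_to_world" (4x4, takes a point from camera to world coordinates). Camera axes: x right, y down, z forward; pixel columns grow to the right and rows downward; lengths in m; the calibration is good to about 2 mm. A picture is of the moment at which its call begins. get_calibration takes no time and is no camera call.
- bot.job_done(): hands the job in; it is judged then, once.
Trained networks look in the newest picture that a camera, given by its name, has taken for a name from the list of things; names that differ only in an ending like _2 or _b are one class to them, and where a whole thing is asked for, a point or a joint stands for the part that bears it (a point fixed in the world has none). Each returns a list of dicts, best first, with "conf" (0 to 1); they miss things now and then, are a little off and sometimes report something else, mostly with a low value. They report only what shows in the picture. A call takes as long as a camera call. They do not tell look-alikes from the thing itself.
- bot.trace(camera, target): "region" (420x560 bool, what is visible of it) and "bbox" ([centre column, centre row, width, height] in pixels, round what is visible of it).
The state is a dict: "time": time; "joint_positions": joint angles; "qvel": joint speeds; "joint_efforts": joint torques, N m; "eef_pos": TCP position; "tcp_rot": TCP orientation; "wrist_force": force on the tool from outside, world axes, zero at the start; "ft_torque": the same for the moment, N m; "gripper_width": opening from 0.0 (shut) to 1.0 (fully open); "grip_force": force on a finger pad.
Only numpy, scipy, OpenCV 4.12 (cv2) and the standard library are available. Lean on these libraries where they do the work, as an engineer would, in place of code of your own. Each camera call takes 0.05 s, during which the arm holds its last target. There are 200 camera calls.

## Task

Open the filler of the table-top steam boiler so that it can be topped up: push its sprung cap down past the catch, gently, so that the rubber seal under it is not crushed, twist it anticlockwise (seen from above) without forcing the catch until it comes free, lift it out, and set it down upright in the shallow square steel tray. Leave the cap standing there, and leave everything else undisturbed.

Things in the scene. Friction and masses are not known exactly. Their poses are not given: they have to be found in the camera images.
- cap_grip (a point): Centre of the grip bar of the loose filler cap (300 g): steel stem 36 mm across, 30 mm high, two lugs at its foot (10 wide, 6 high, 52 mm tip to tip, along x); black disc 64 mm across, 8 thick; on it an upright black bar 56 mm long (x), 14 wide (y), 32 high. The point is 54 mm above the stem's underside, 16 above the disc; z up. Starts locked in the neck.
- plunger (a joint): Spring plunger under the cap's stem: m pushed down, 0 at the start. 6 N starts it, 0.5 N more per mm. The cap's lugs pass under catch teeth hidden in the neck after 3 to 13 mm of travel, different at each start. Let go before it has been turned, the cap springs back up.
- catch (a joint): The two catch teeth in the neck, on a slightly springy ring: rad twisted, 0 when untouched. A cap that is not pushed down far enough meets them after 3 to 5 degrees of anticlockwise turn and is felt to resist, 0.35 N m more per degree. Forcing them round by 0.1 rad (6 degrees, 2 N m) bends them.
- seal (a joint): Stiff rubber seal, the floor inside the neck: m squashed, 0 when untouched. The cap meets it 1.5 mm after its lugs have passed the teeth (so 4.5 to 14.5 mm down), felt as a sharp rise of force above the spring's 8 to 13 N: 20 N more per mm. Squashing it by 0.55 mm (11 N on top of the spring) ruins it.
- neck_top (a point): Centre of the filler neck's rim, 145 mm above the boiler's underside, axes as the boiler's. The locked cap's bar points 60 degrees clockwise (from above) of the boiler's x. Held down below the teeth, the cap turns 60 degrees anticlockwise to an end stop: bar along the boiler's x, lugs under the slots; it then lifts straight out. Play 1.5 to 2 mm all round.
- boiler: Fixed low steel box 220 x 220 mm, 100 mm high, dial on its front (-x). Origin at the centre of its underside, under the axis of the filler neck; z up. The neck, 66 mm across, rises from the box's top to 145 mm. Two small ridges outside the neck, at its +x and -x sides, mark the slots that let the lugs out.
- tray: The shallow square steel tray where the cap goes: fixed, 150 x 150 mm outside, 22 mm high, walls and floor 3 mm thick. Origin at the centre of its underside. It stands to the left or right of the boiler.
- deep_pan: A deep square steel pan, fixed, 130 x 130 mm and 75 mm high, with a ramekin in it, on the other side of the boiler. Origin at the centre of its underside. Not for the cap.
- shaker: A small glass shaker with a steel top, 34 mm in diameter, 60 mm high, loose on a rear corner of the boiler's top. Origin at the centre of its underside. Leave it alone.
- ramekin: A white ceramic ramekin, 72 mm in diameter, 45 mm high, loose in the deep pan. Origin at the centre of its underside. Leave it alone.
- mug: A white mug, 80 mm in diameter, 90 mm high, loose on the table. Origin at the centre of its underside. Leave it alone.
- jar: A glass jar with a cork lid, 80 mm in diameter, 130 mm high, loose behind the boiler. Origin at the centre of its underside. Leave it alone.
- oil: An amber glass bottle, 66 mm in diameter, 190 mm high, loose behind the boiler. Origin at the centre of its underside. Leave it alone.
- bowl: A steel bowl, 130 mm in diameter, 50 mm high, loose on the table. Origin at the centre of its underside. Leave it alone.
Things that resemble listed ones, but are neither listed nor needed, are in the scene too. What is meant by the part that bears cap_grip is not red, and is the smaller of those in its own colour.

How it is judged:
By the outcome, as a careful person would: the job done as asked, in the order asked, and still so for the second after the job is handed in, with the robot touching nothing.
It also fails if it takes over 56 s, if anything falls off the work surface, if the arm or the gripper's body presses on something with over 40 N, if the wrist force passes 120 N, or if a joint passes its speed limit or range.

## Working session

There is one attempt and no reset: what is moved stays moved. The work goes in short steps, Python scripts to look and compute and a shell command to move; the robot and the scene stay as the last step left them, time stands still between calls to the robot, and variables do not carry over. Pictures are saved under pics/ and viewed, at most 10 in all, crops included, and the job is handed in when it is done.

```bash
mkdir -p pics; ls; cat > h.py <<'E'
import numpy as np, cv2
from workcell import bot
def world(cam,depth,mask=None):
    c=bot.get_calibration(cam);K=np.array(c["intrinsics"]);T=np.array(c["cam_to_world"])
    v,u=np.indices(depth.shape);P=np.stack([(u-K[0,2])/K[0,0]*depth,(v-K[1,2])/K[1,1]*depth,depth],-1)
    return P@T[:3,:3].T+T[:3,3]
def save(n,im): cv2.imwrite(f"pics/{n}.png",np.ascontiguousarray(im[...,::-1]))
E
python3 - <<'E'
from h import *
print(bot.state())
ims=[]
for c in("top","side"):
    im,d=bot.get_image(c); save(c+"0",im); np.savez(f"{c}0.npz",im=im,d=d)
    W=world(c,d)
    for t in("cap_grip","boiler","tray","deep_pan","shaker"):
        for r in bot.trace(c,t):
            m=r["region"]&(d>0); p=W[m]
            print(c,t,round(r["conf"],2),np.round(r["bbox"]),m.sum(),np.round(np.percentile(p,[3,50,97],axis=0),3).tolist() if len(p) else "")
E
```

```text
pics
{'time': 0.0, 'joint_positions': array([ 6.13312634e+01,  2.01235082e+01,  9.46770540e+01,  1.47948155e-03,
        6.52649142e+01, -4.84776699e+00]), 'qvel': array([-0.02455231, -0.05389548, -0.0592055 , -0.04613631,  0.00714073,
       -0.02528355]), 'joint_efforts': array([ 4.44719410e-05, -4.97327077e+01, -2.85253698e+01,  6.98852772e-02,
        2.56834191e-02, -8.57865075e-05]), 'eef_pos': array([0.22194483, 0.50285629, 0.21810866]), 'tcp_rot': array([-1.79934871e+02, -6.87154328e-03,  1.56178407e+02]), 'wrist_force': array([ 0.38191958, -0.18032496,  0.74726965]), 'ft_torque': array([-0.0030495 , -0.01801888,  0.00270582]), 'grip_force': 0.0, 'gripper_width': 1.0003220062143794}
top cap_grip 0.98 [208. 254.  22.  26.] 524 [[0.48, 0.152, 0.035], [0.503, 0.177, 0.041], [0.533, 0.205, 0.073]]
top cap_grip 0.89 [203. 307.  40.  41.] 1020 [[0.346, 0.156, 0.046], [0.382, 0.188, 0.052], [0.421, 0.226, 0.095]]
top cap_grip 0.59 [291. 241.  32.  29.] 668 [[0.494, -0.041, 0.168], [0.518, -0.014, 0.173], [0.548, 0.013, 0.206]]
top cap_grip 0.57 [419. 168.  52.  50.] 2142 [[0.657, -0
[... 964 characters left out ...]
, 0.136]]
side boiler 0.22 [349. 362. 107. 115.] 5806 [[0.421, -0.378, 0.002], [0.503, -0.32, 0.033], [0.555, -0.245, 0.076]]
side tray 0.73 [188. 189.  72.  56.] 2231 [[0.445, 0.249, 0.001], [0.52, 0.331, 0.005], [0.593, 0.399, 0.022]]
side deep_pan 0.79 [349. 361. 108. 117.] 5730 [[0.421, -0.378, 0.002], [0.504, -0.32, 0.033], [0.555, -0.245, 0.076]]
side deep_pan 0.35 [262. 208.  33.  32.] 780 [[0.493, -0.045, 0.145], [0.515, -0.025, 0.176], [0.537, 0.007, 0.204]]
side deep_pan 0.33 [188. 187.  73.  54.] 2298 [[0.445, 0.249, 0.001], [0.521, 0.332, 0.005], [0.593, 0.399, 0.023]]
side shaker 0.73 [280. 190.  12.  29.] 359 [[0.602, 0.034, 0.104], [0.611, 0.041, 0.139], [0.629, 0.061, 0.162]]
```

```bash
python3 - <<'E'
from h import *
im=np.load("top0.npz")["im"]; 
save("topcrop",cv2.resize(im[150:350,110:390],None,fx=2.8,fy=2.8,interpolation=cv2.INTER_CUBIC))
E
```

```text
(no output)
```

View pics/top0.png

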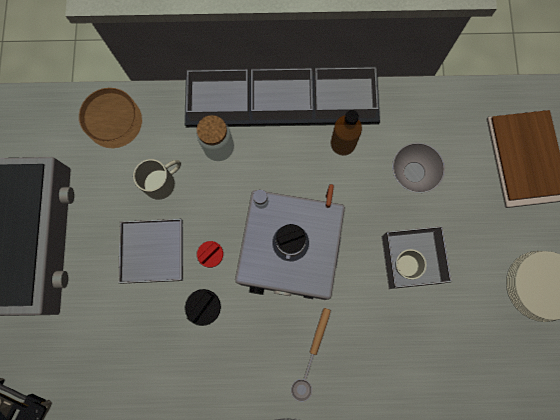

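View pics/side0.png

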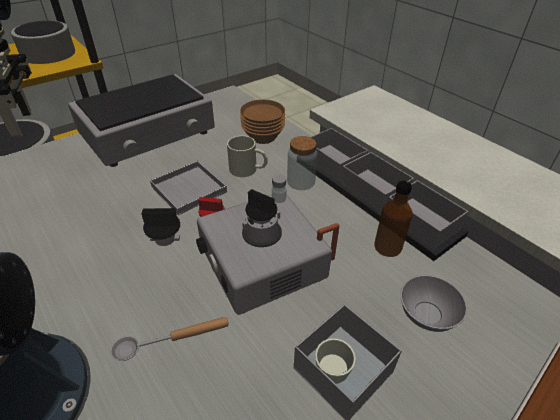

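View pics/topcrop.png

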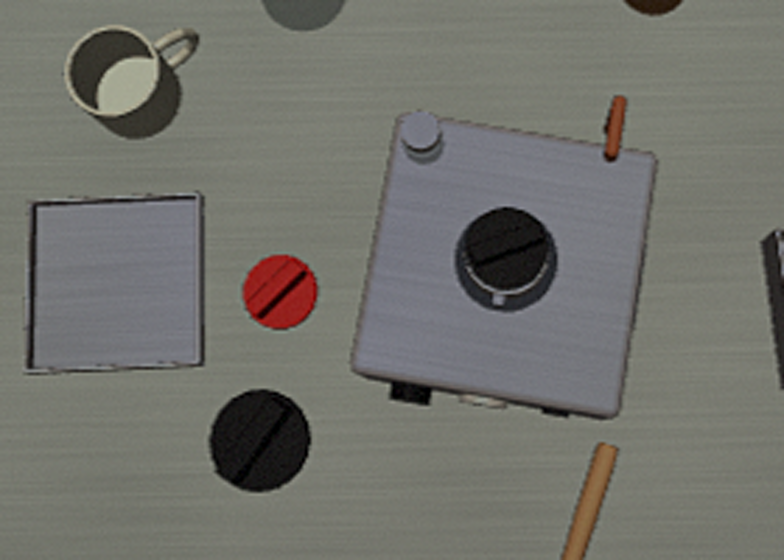

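The look-alikes are the red cap at (210,254), the large black cap loose on the table at (203,307), and the smaller black cap in the boiler neck at (291,241). I choose the one in the neck: it is black, it is the smaller of the two black ones, and the crop shows it locked there. The tray is at (151,250), and the slot ridge is visible at about (288,257).

```bash
python3 - <<'E'
from h import *
for c in("top","side"):
    z=np.load(f"{c}0.npz"); W=world(c,z["d"]); d=z["d"]
    near=np.hypot(W[...,0]-.515,W[...,1]+.018)<.045
    for lo,hi,n in((.198,.215,"bar"),(.165,.180,"disc"),(.142,.150,"rim")):
        p=W[near&(W[...,2]>lo)&(W[...,2]<hi)&(d>0)]
        if len(p)<8: continue
        q=(p[:,:2]*1e3).astype(np.float32); r=cv2.minAreaRect(q); cc=cv2.minEnclosingCircle(q)
        e=np.linalg.eigh(np.cov(q.T)); v=e[1][:,1]
        print(c,n,len(p),"zmed",np.median(p[:,2]).round(4),"rect",np.round(r[0],1),np.round(r[1],1),round(r[2],1),"pca",np.degrees(np.arctan2(v[1],v[0])).round(1),"circ",np.round(cc[0],1),round(cc[1],1))
    for n,x0,y0,R,lo,hi in(("boiler",.515,-.018,.17,.096,.104),("tray",.52,.325,.12,.018,.026)):
        m=(np.hypot(W[...,0]-x0,W[...,1]-y0)<R)&(W[...,2]>lo)&(W[...,2]<hi)&(d>0)
        p=W[m];q=(p[:,:2]*1e3).astype(np.float32); r=cv2.minAreaRect(q)
        print(c,n,len(p),np.round(r[0],1),np.round(r[1],1),round(r[2],1))
E
```

```text
top bar 186 zmed 0.2037 rect [521.6 -14.3] [14.4 56. ] 19.4 pca 109.6 circ [521.2 -14.4] 28.1
top disc 474 zmed 0.172 rect [521.1 -13.8] [62.9 61.5] 38.0 pca -159.9 circ [521.4 -13.9] 32.1
top rim 67 zmed 0.1459 rect [518.6 -16.4] [57.  64.7] 41.0 pca 134.8 circ [520.9 -15.2] 39.7
top boiler 7100 [521.6 -14. ] [218.5 218.8] 79.6
top tray 317 [519.6 325.9] [150.3 152. ] 1.4
side bar 181 zmed 0.2029 rect [521.8 -15.9] [15.9 56. ] 20.4 pca 109.7 circ [522.3 -15.4] 28.6
side disc 368 zmed 0.1718 rect [515.1 -23.4] [42.9 62.1] 53.7 pca 124.6 circ [520.8 -16.8] 31.8
side rim 263 zmed 0.1454 rect [515.4 -23.1] [47.9 76. ] 60.2 pca 153.6 circ [520.2 -15.6] 39.4
side boiler 5919 [539.2 -19.2] [220.4 254.7] 79.3
side tray 306 [519.3 324. ] [150.7 154.1] 1.2
```

```bash
cat >> h.py <<'E'
def goto(x,y,z,yaw):
    "tool-axis shift (cm, at present yaw), turn (rad about tool z)"
    s=bot.state(); p=s["eef_pos"]; a=np.radians(s["tcp_rot"][2])
    d=(np.array([x,y,z])-p)*100
    R=np.array([[np.cos(a),np.sin(a),0],[np.sin(a),-np.cos(a),0],[0,0,-1]])
    t=(yaw-s["tcp_rot"][2]+180)%360-180
    print("t",s["time"],"shift",np.round(R@d,3),np.linalg.norm(d).round(2),"turn",np.radians(-t).round(4),"pos",p.round(4),"rpy",s["tcp_rot"].round(2),"F",s["wrist_force"].round(2),"M",s["ft_torque"].round(3))
E
python3 -c "
from h import *
goto(.5215,-.0145,.225,109.6)"
```

```text
t 0.6 shift [-48.294 -35.262  -0.636] 59.8 turn 0.813 pos [0.2221 0.5031 0.2186] rpy [-180.      0.    156.18] F [-0.4   0.05  1.14] M [-0.034 -0.046 -0.014]
```

```bash
python3 -m inch '{"delta_pos":[[-3.7,-2.7,-0.05],[-3.7,-2.7,-0.05],[-3.7,-2.7,-0.05],[-3.7,-2.7,-0.05],[-3.7,-2.7,-0.05],[-3.7,-2.7,-0.05],[-3.7,-2.7,-0.05],[-3.7,-2.7,-0.05],[-3.7,-2.7,-0.05],[-3.7,-2.7,-0.05]],"yaw":[0,0,0,0,0,0,0,0,0,0]}' -1
python3 -m inch '{"delta_pos":[[-3.7,-2.7,-0.05],[-3.7,-2.7,-0.05],[-3.7,-2.7,-0.05],[0,0,0],[0,0,0],[0,0,0],[0,0,0],[0,0,0],[0,0,0],[0,0,0]],"yaw":[0,0,0,0.136,0.136,0.136,0.135,0.135,0.135,0]}'
python3 -c "
from h import *
goto(.5215,-.0145,.177,109.6)"
```

```text
time: 1.6
eef_pos: [0.4522, 0.1049, 0.2239]
tcp_rot: [180.0, 0.0, 156.2]
wrist_force: [1.0, 0.8, -0.7]
gripper_width: 0.998
grip_force: 0.0
time: 2.6
eef_pos: [0.5204, -0.0122, 0.2252]
tcp_rot: [180.0, -0.0, 109.5]
wrist_force: [0.5, 0.4, -0.2]
gripper_width: 1.0
grip_force: 0.0
t 2.6 shift [-0.251  0.031  4.816] 4.82 turn -0.0021 pos [ 0.5204 -0.0122  0.2252] rpy [180.    -0.   109.48] F [ 0.52  0.42 -0.24] M [-0.042  0.044  0.003]
```

```bash
python3 -m inch '{"delta_pos":[[-0.25,0.03,0],[0,0,1.0],[0,0,1.0],[0,0,1.0],[0,0,1.0],[0,0,0.8],[0,0,0],[0,0,0],[0,0,0],[0,0,0]],"yaw":[0,0,0,0,0,0,0,0,0,0]}' -1
python3 -c "
from h import *
goto(.5215,-.0145,.177,109.6)
im,d=bot.get_image('side');save('side1',cv2.resize(im[140:300,180:360],None,fx=3.3,fy=3.3,interpolation=cv2.INTER_CUBIC))"
```

```text
time: 3.6
eef_pos: [0.5217, -0.0145, 0.1775]
tcp_rot: [180.0, 0.0, 109.6]
wrist_force: [0.9, 0.1, 0.9]
gripper_width: 1.0
grip_force: 0.0
t 3.6 shift [ 0.009 -0.017  0.053] 0.06 turn -0.0001 pos [ 0.5217 -0.0145  0.1775] rpy [1.7996e+02 2.0000e-02 1.0959e+02] F [0.89 0.14 0.89] M [-0.066  0.027  0.035]
```

View pics/side1.png

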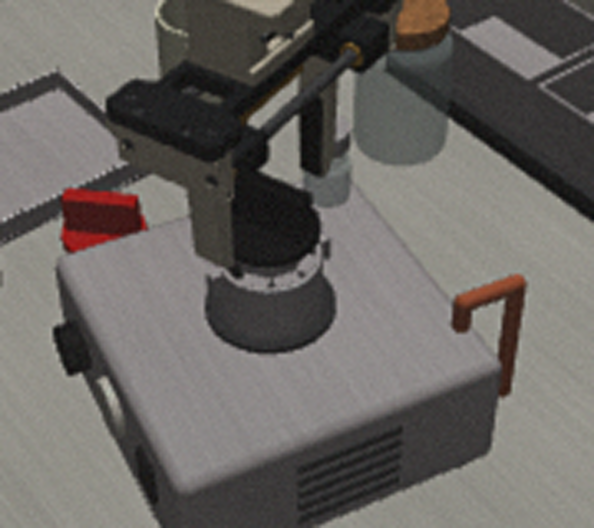

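The fingers straddle the bar at crop (265,195) and clear the shaker at (328,175). Next I close the gripper.

```bash
python3 -m inch '{"delta_pos":[[0,0,0],[0,0,0],[0,0,0],[0,0,0],[0,0,0],[0,0,0],[0,0,0],[0,0,0],[0,0,0],[0,0,0]],"yaw":[0,0,0,0,0,0,0,0,0,0]}' 1
python3 -c "
from h import *
goto(.5215,-.0145,.177,109.6)"
```

```text
time: 4.65
eef_pos: [0.5215, -0.0145, 0.1772]
tcp_rot: [-180.0, 0.0, 109.6]
wrist_force: [0.1, 0.0, -0.7]
gripper_width: 0.191
grip_force: 0.0
t 4.65 shift [-0.001  0.001  0.015] 0.02 turn -0.0001 pos [ 0.5215 -0.0145  0.1772] rpy [-180.     0.   109.6] F [ 0.13  0.01 -0.71] M [-0.039 -0.003  0.022]
```

```bash
python3 -m inch '{"delta_pos":[[0,0,0],[0,0,0],[0,0,0],[0,0,0.15],[0,0,0.15],[0,0,0.13],[0,0,0],[0,0,0],[0,0,0],[0,0,0]],"yaw":[0,0,0,0,0,0,0,0,0,0]}' 1
python3 -c "
from h import *
goto(.5215,-.0145,.1772,109.6)"
python3 -m inch '{"delta_pos":[[0,0,0],[0,0,0],[0,0,0],[0,0,0],[0,0,0],[0,0,0],[0,0,0],[0,0,0],[0,0,0],[0,0,0]],"yaw":[-0.025,-0.025,-0.025,-0.025,0,0,0,0,0,0]}' 1
python3 -c "
from h import *
goto(.5215,-.0145,.1772,109.6)"
```

```text
time: 5.65
eef_pos: [0.5216, -0.0145, 0.1735]
tcp_rot: [180.0, 0.0, 109.6]
wrist_force: [-2.4, 0.1, 7.5]
gripper_width: 0.15
grip_force: 30.0
t 5.65 shift [ 0.005 -0.007 -0.374] 0.37 turn -0.0001 pos [ 0.5216 -0.0145  0.1735] rpy [1.7998e+02 1.0000e-02 1.0960e+02] F [-2.44  0.05  7.49] M [0.048 0.663 0.031]
time: 6.65
eef_pos: [0.5215, -0.0147, 0.1735]
tcp_rot: [-180.0, 0.0, 115.3]
wrist_force: [-2.3, -0.8, 8.7]
gripper_width: 0.149
grip_force: 30.1
t 6.65 shift [ 0.016  0.012 -0.373] 0.37 turn 0.0993 pos [ 0.5215 -0.0147  0.1735] rpy [-1.8000e+02  2.0000e-02  1.1529e+02] F [-2.32 -0.79  8.72] M [-0.33   0.81  -0.354]
```

```bash
python3 -m inch '{"delta_pos":[[0,0,0],[0,0,0],[0,0,0.07],[0,0,0.07],[0,0,0],[0,0,0],[0,0,0],[0,0,0],[0,0,0],[0,0,0]],"yaw":[0.05,0.05,0,0,0,-0.05,-0.05,0,0,0]}' 1
python3 -c "
from h import *
goto(.5215,-.0145,.1772,109.6)"
```

```text
time: 7.65
eef_pos: [0.5215, -0.0148, 0.1722]
tcp_rot: [180.0, 0.0, 115.3]
wrist_force: [-4.6, -1.4, 9.0]
gripper_width: 0.149
grip_force: 30.1
t 7.65 shift [ 0.028  0.014 -0.503] 0.5 turn 0.0994 pos [ 0.5215 -0.0148  0.1722] rpy [1.8000e+02 3.0000e-02 1.1529e+02] F [-4.57 -1.42  8.96] M [-0.484  0.832 -0.398]
```

```bash
python3 -m inch '{"delta_pos":[[0,0,0],[0,0,0],[0,0,0.07],[0,0,0.07],[0,0,0],[0,0,0],[0,0,0],[0,0,0],[0,0,0],[0,0,0]],"yaw":[0.05,0.05,0,0,0,-0.05,-0.05,0,0,0]}' 1
python3 -c "
from h import *
goto(.5215,-.0145,.1772,109.6)"
```

```text
time: 8.65
eef_pos: [0.5216, -0.0149, 0.1708]
tcp_rot: [180.0, 0.0, 115.3]
wrist_force: [-4.1, -2.1, 10.3]
gripper_width: 0.15
grip_force: 30.1
t 8.65 shift [ 0.038  0.012 -0.637] 0.64 turn 0.0993 pos [ 0.5216 -0.0149  0.1708] rpy [1.7999e+02 4.0000e-02 1.1529e+02] F [-4.08 -2.06 10.25] M [-0.528  0.87  -0.344]
```

```bash
python3 -m inch '{"delta_pos":[[0,0,0],[0,0,0],[0,0,0.07],[0,0,0.07],[0,0,0],[0,0,0],[0,0,0],[0,0,0],[0,0,0],[0,0,0]],"yaw":[0.05,0.05,0,0,0,-0.05,-0.05,0,0,0]}' 1
python3 -c "
from h import *
goto(.5215,-.0145,.1772,109.6)"
```

```text
time: 9.65
eef_pos: [0.5216, -0.0149, 0.1695]
tcp_rot: [180.0, 0.0, 115.3]
wrist_force: [-4.3, -2.3, 10.0]
gripper_width: 0.147
grip_force: 30.1
t 9.65 shift [ 0.04   0.01  -0.768] 0.77 turn 0.0994 pos [ 0.5216 -0.0149  0.1695] rpy [1.7999e+02 5.0000e-02 1.1530e+02] F [-4.27 -2.25 10.01] M [-0.533  0.875 -0.371]
```

```bash
python3 -m inch '{"delta_pos":[[0,0,0],[0,0,0],[0,0,0.07],[0,0,0.07],[0,0,0],[0,0,0],[0,0,0],[0,0,0],[0,0,0],[0,0,0]],"yaw":[0.05,0.05,0,0,0,-0.05,-0.05,0,0,0]}' 1
python3 -c "
from h import *
goto(.5215,-.0145,.1772,109.6)"
```

```text
time: 10.65
eef_pos: [0.5216, -0.0149, 0.1682]
tcp_rot: [180.0, 0.1, 115.3]
wrist_force: [-4.3, -2.6, 10.9]
gripper_width: 0.145
grip_force: 30.1
t 10.65 shift [ 0.047  0.006 -0.902] 0.9 turn 0.0994 pos [ 0.5216 -0.0149  0.1682] rpy [1.7998e+02 6.0000e-02 1.1530e+02] F [-4.26 -2.56 10.87] M [-0.635  0.888 -0.323]
```

```bash
python3 -m inch '{"delta_pos":[[0,0,0],[0,0,0],[0,0,0.07],[0,0,0.07],[0,0,0],[0,0,0],[0,0,0],[0,0,0],[0,0,0],[0,0,0]],"yaw":[0.05,0.05,0,0,0,-0.05,-0.05,0,0,0]}' 1
python3 -c "
from h import *
goto(.5215,-.0145,.1772,109.6)"
```

```text
time: 11.65
eef_pos: [0.5217, -0.015, 0.1669]
tcp_rot: [180.0, 0.1, 115.3]
wrist_force: [-3.5, -2.9, 11.7]
gripper_width: 0.15
grip_force: 30.1
t 11.65 shift [ 5.100e-02  1.000e-03 -1.034e+00] 1.04 turn 0.0996 pos [ 0.5217 -0.015   0.1669] rpy [1.7998e+02 6.0000e-02 1.1530e+02] F [-3.53 -2.89 11.71] M [-0.646  0.907 -0.249]
```

```bash
python3 -m inch '{"delta_pos":[[0,0,0],[0,0,0],[0,0,0],[0,0,0],[0,0,0],[0,0,0],[0,0,0],[0,0,0],[0,0,0],[0,0,0]],"yaw":[-0.01,-0.01,-0.01,0,0,0,0,0,0,0]}' 1
python3 -c "
from h import *
goto(.5215,-.0145,.1772,109.6)"
```

```text
time: 12.65
eef_pos: [0.5217, -0.015, 0.1669]
tcp_rot: [180.0, 0.1, 117.0]
wrist_force: [-3.5, -2.5, 11.5]
gripper_width: 0.152
grip_force: 30.4
t 12.65 shift [ 0.049  0.005 -1.034] 1.04 turn 0.1291 pos [ 0.5217 -0.015   0.1669] rpy [1.7998e+02 6.0000e-02 1.1700e+02] F [-3.54 -2.46 11.45] M [-0.647  0.987 -0.484]
```

```bash
python3 -m inch '{"delta_pos":[[0,0,0],[0,0,0],[0,0,0.07],[0,0,0.07],[0,0,0],[0,0,0],[0,0,0],[0,0,0],[0,0,0],[0,0,0]],"yaw":[0.06,0.06,0,0,0,-0.06,-0.05,0,0,0]}' 1
python3 -c "
from h import *
goto(.5215,-.0145,.1772,109.6)"
```

```text
time: 13.65
eef_pos: [0.522, -0.0146, 0.1648]
tcp_rot: [179.9, 0.1, 116.5]
wrist_force: [2.0, -1.7, 3.7]
gripper_width: 0.152
grip_force: 30.0
t 13.65 shift [ 0.035 -0.041 -1.245] 1.25 turn 0.1199 pos [ 0.522  -0.0146  0.1648] rpy [1.7994e+02 5.0000e-02 1.1647e+02] F [ 1.95 -1.69  3.67] M [-0.252 -0.35   0.048]
```

```bash
python3 -m inch '{"delta_pos":[[0,0,0],[0,0,0],[0,0,0],[0,0,0],[0,0,0],[0,0,0],[0,0,0],[0,0,0],[0,0,0],[0,0,0]],"yaw":[-0.03,-0.03,-0.03,-0.03,-0.03,-0.03,-0.03,0,0,0]}' 1
python3 -c "
from h import *
goto(.5215,-.0145,.1772,169.6)"
```

```text
time: 14.65
eef_pos: [0.5214, -0.0144, 0.1645]
tcp_rot: [-180.0, -0.0, 128.6]
wrist_force: [0.4, -0.6, 5.2]
gripper_width: 0.147
grip_force: 30.0
t 14.65 shift [-0.014  0.002 -1.269] 1.27 turn -0.7158 pos [ 0.5214 -0.0144  0.1645] rpy [-1.7999e+02 -1.0000e-02  1.2859e+02] F [ 0.4  -0.62  5.22] M [-0.128 -0.126 -0.112]
```

```bash
python3 -m inch '{"delta_pos":[[0,0,0],[0,0,0],[0,0,0],[0,0,0],[0,0,0],[0,0,0],[0,0,0],[0,0,0],[0,0,0],[0,0,0]],"yaw":[-0.08,-0.08,-0.08,-0.08,-0.08,-0.08,-0.08,-0.08,0,0]}' 1
python3 -c "
from h import *
goto(.5215,-.0145,.1772,169.6)"
```

```text
time: 15.65
eef_pos: [0.5217, -0.0143, 0.1651]
tcp_rot: [180.0, 0.0, 165.3]
wrist_force: [-0.3, 0.9, 11.6]
gripper_width: 0.146
grip_force: 30.0
t 15.65 shift [ 0.012 -0.021 -1.206] 1.21 turn -0.0754 pos [ 0.5217 -0.0143  0.1651] rpy [1.7998e+02 3.0000e-02 1.6528e+02] F [-0.28  0.86 11.64] M [0.016 0.145 0.027]
```

```bash
python3 -m inch '{"delta_pos":[[0,0,0],[0,0,0],[0,0,0],[0,0,0],[0,0,0],[0,0,0],[0,0,0],[0,0,0],[0,0,0],[0,0,0]],"yaw":[-0.02,-0.02,-0.02,-0.015,0,0,0,0,0,0]}' 1
python3 -c "
from h import *
goto(.5215,-.0145,.1772,169.6)"
```

```text
time: 16.65
eef_pos: [0.5217, -0.0143, 0.1651]
tcp_rot: [180.0, 0.0, 169.6]
wrist_force: [-0.9, 0.8, 12.0]
gripper_width: 0.147
grip_force: 30.0
t 16.65 shift [ 0.017 -0.02  -1.206] 1.21 turn -0.0007 pos [ 0.5217 -0.0143  0.1651] rpy [1.7998e+02 4.0000e-02 1.6956e+02] F [-0.87  0.8  11.96] M [ 0.061  0.135 -0.051]
```

```bash
python3 -m inch '{"delta_pos":[[0,0,0],[0,0,0],[0,0,0],[0,0,0],[0,0,0],[0,0,0],[0,0,0],[0,0,0],[0,0,0],[0,0,0]],"yaw":[-0.01,-0.01,-0.005,0,0,0,0,0,0,0]}' 1
python3 -c "
from h import *
goto(.5215,-.0145,.1772,169.6)"
```

```text
time: 17.65
eef_pos: [0.5217, -0.0143, 0.1652]
tcp_rot: [180.0, 0.0, 171.0]
wrist_force: [-1.0, 0.7, 12.3]
gripper_width: 0.147
grip_force: 30.0
t 17.65 shift [ 0.02  -0.02  -1.203] 1.2 turn 0.0243 pos [ 0.5217 -0.0143  0.1652] rpy [1.7998e+02 4.0000e-02 1.7099e+02] F [-0.98  0.65 12.32] M [ 0.104  0.175 -0.064]
```

```bash
python3 -m inch '{"delta_pos":[[0,0,0],[0,0,0],[0,0,0],[0,0,0],[0,0,0],[0,0,0],[0,0,0],[0,0,0],[0,0,0],[0,0,0]],"yaw":[-0.01,-0.01,-0.01,0,0,0,0,0,0,0]}' 1
python3 -c "
from h import *
goto(.5215,-.0145,.1772,169.6)"
```

```text
time: 18.65
eef_pos: [0.5217, -0.0146, 0.1651]
tcp_rot: [-180.0, 0.0, 172.7]
wrist_force: [-0.1, -2.4, 11.1]
gripper_width: 0.152
grip_force: 30.0
t 18.65 shift [ 0.024  0.008 -1.206] 1.21 turn 0.0539 pos [ 0.5217 -0.0146  0.1651] rpy [-1.7999e+02  5.0000e-02  1.7269e+02] F [-0.14 -2.36 11.13] M [-0.361  0.168 -0.242]
```

End stop felt. Next I ease back slightly and lift.

```bash
python3 -m inch '{"delta_pos":[[0,0,0],[0,0,0],[0,0,-0.15],[0,0,-0.15],[0,0,-0.15],[0,0,-0.15],[0,0,-0.15],[0,0,-0.15],[0,0,0],[0,0,0]],"yaw":[0.01,0,0,0,0,0,0,0,0,0]}' 1
python3 -c "
from h import *
goto(.5215,-.0145,.26,169.6)"
```

```text
time: 19.65
eef_pos: [0.5217, -0.0146, 0.1738]
tcp_rot: [-180.0, 0.0, 172.1]
wrist_force: [0.7, -1.1, 7.2]
gripper_width: 0.144
grip_force: 30.0
t 19.65 shift [ 0.018  0.009 -8.622] 8.62 turn 0.0442 pos [ 0.5217 -0.0146  0.1738] rpy [-1.7999e+02  3.0000e-02  1.7214e+02] F [ 0.67 -1.1   7.24] M [-0.275 -0.124 -0.119]
```

```bash
python3 -m inch '{"delta_pos":[[0,0,-0.2],[0,0,-0.3],[0,0,-0.4],[0,0,-0.5],[0,0,-0.5],[0,0,-0.5],[0,0,-0.6],[0,0,-0.6],[0,0,0],[0,0,0]],"yaw":[0,0,0,0,0,0,0,0,0,0]}' 1
python3 -c "
from h import *
goto(.52,.325,.26,180)
im,d=bot.get_image('side');save('side2',cv2.resize(im[140:300,180:360],None,fx=3.3,fy=3.3,interpolation=cv2.INTER_CUBIC))"
```

```text
time: 20.65
eef_pos: [0.5215, -0.0145, 0.2095]
tcp_rot: [180.0, 0.0, 172.0]
wrist_force: [-0.4, 0.1, -1.7]
gripper_width: 0.148
grip_force: 30.0
t 20.65 shift [ 4.842 33.602 -5.051] 34.32 turn -0.1388 pos [ 0.5215 -0.0145  0.2095] rpy [1.8000e+02 1.0000e-02 1.7205e+02] F [-0.36  0.09 -1.72] M [0.031 0.003 0.016]
```

View pics/side2.png

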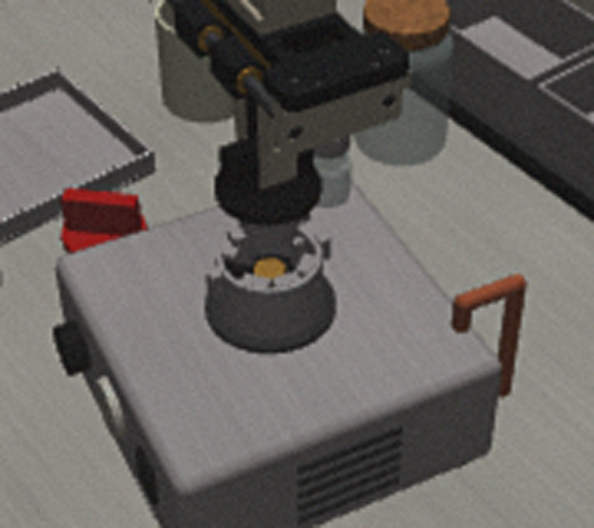

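The cap is out of the neck and held upright, with disc at crop (268,190) and stem above the rim at (270,235). The neck is open, with the plunger visible at (268,270). Next I carry the cap to the tray.

```bash
python3 -m inch '{"delta_pos":[[0,0,-1.0],[0,0,-2.0],[0,0,-2.0],[0.24,1.7,0],[0.48,3.36,0],[0.48,3.36,0],[0.48,3.36,0],[0.48,3.36,0],[0.48,3.36,0],[0.48,3.36,0]],"yaw":[0,0,0,0,0,0,0,0,0,0]}' 1
python3 -m inch '{"delta_pos":[[0.48,3.36,0],[0.48,3.36,0],[0.48,3.36,0],[0.24,1.7,0],[0,0,3.0],[0,0,4.0],[0,0,3.0],[0,0,0],[0,0,0],[0,0,0]],"yaw":[0,0,0,0,0,0,0,0,0,0]}' 1
python3 - <<'E'
from h import *
goto(.5195,.325,.06,172)
for c in("side","top"):
    im,d=bot.get_image(c);W=world(c,d)
    for r in bot.trace(c,"cap_grip"):
        p=W[r["region"]&(d>0)]
        print(c,round(r["conf"],2),np.round(r["bbox"]),np.round(np.percentile(p,[3,50,97],axis=0),3).tolist())
    if c=="side": save("side3",cv2.resize(im[90:250,110:290],None,fx=3.3,fy=3.3,interpolation=cv2.INTER_CUBIC))
E
```

```text
time: 21.7
eef_pos: [0.5207, 0.2077, 0.26]
tcp_rot: [180.0, 0.0, 172.0]
wrist_force: [0.5, -0.6, -2.6]
gripper_width: 0.151
grip_force: 30.0
time: 22.7
eef_pos: [0.5216, 0.3256, 0.1617]
tcp_rot: [179.9, 0.1, 172.0]
wrist_force: [0.3, 0.3, -1.2]
gripper_width: 0.149
grip_force: 30.0
t 22.7 shift [ 0.195 -0.091 10.173] 10.17 turn 0.0006 pos [0.5216 0.3256 0.1617] rpy [1.7990e+02 1.5000e-01 1.7204e+02] F [ 0.3   0.34 -1.23] M [ 0.042  0.005 -0.03 ]
side 0.77 [163. 226.  38.  36.] [[0.347, 0.152, 0.005], [0.377, 0.176, 0.053], [0.412, 0.205, 0.093]]
side 0.69 [212. 206.  28.  15.] [[0.478, 0.155, 0.038], [0.5, 0.174, 0.055], [0.523, 0.193, 0.072]]
side 0.58 [184. 142.  27.  31.] [[0.494, 0.295, 0.12], [0.514, 0.316, 0.156], [0.548, 0.334, 0.188]]
side 0.5 [188. 189.  75.  53.] [[0.445, 0.249, 0.001], [0.519, 0.33, 0.005], [0.593, 0.399, 0.022]]
top 0.78 [203. 307.  39.  35.] [[0.346, 0.156, 0.046], [0.382, 0.189, 0.052], [0.419, 0.226, 0.095]]
top 0.7 [210. 254.  25.  31.] [[0.48, 0.153, 0.035], [0.505, 0.177, 0.041], [0.534, 0.204, 0.073]]
top 0.46 [142. 238.   8.  13.] [[0.513, 0.261, 0.152], [0.535, 0.307, 0.156], [0.547, 0.314, 0.29]]
```

View pics/side3.png

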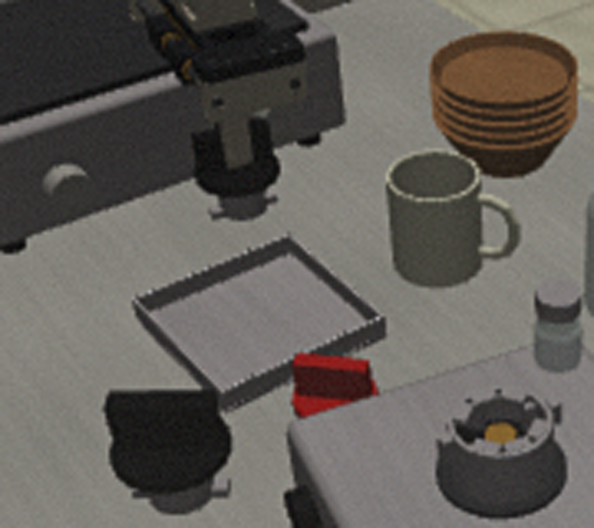

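The cap hangs upright at crop (238,170) over the tray, with mug, red cap and grill clear. Next I lower it.

```bash
python3 -m inch '{"delta_pos":[[0.2,-0.1,1.0],[0,0,2.0],[0,0,2.0],[0,0,2.0],[0,0,1.8],[0,0,1.0],[0,0,0.6],[0,0,0],[0,0,0],[0,0,0]],"yaw":[0,0,0,0,0,0,0,0,0,0]}' 1
python3 -m inch '{"delta_pos":[[0,0,0.2],[0,0,0.2],[0,0,0.2],[0,0,0.1],[0,0,0.1],[0,0,0],[0,0,0],[0,0,0],[0,0,0],[0,0,0]],"yaw":[0,0,0,0,0,0,0,0,0,0]}' 1
```

```text
time: 23.9
eef_pos: [0.5188, 0.3248, 0.0563]
tcp_rot: [180.0, 0.1, 172.0]
wrist_force: [-0.1, -0.9, -2.1]
gripper_width: 0.146
grip_force: 30.0
time: 24.9
eef_pos: [0.5184, 0.3246, 0.0475]
tcp_rot: [-180.0, 0.0, 172.0]
wrist_force: [0.1, -0.3, -2.1]
gripper_width: 0.15
grip_force: 30.0
```

```bash
python3 -m inch '{"delta_pos":[[0,0,0.05],[0,0,0.05],[0,0,0.03],[0,0,0],[0,0,0],[0,0,0],[0,0,0],[0,0,0],[0,0,0],[0,0,0]],"yaw":[0,0,0,0,0,0,0,0,0,0]}' 1
```

```text
time: 25.9
eef_pos: [0.5185, 0.3246, 0.0471]
tcp_rot: [180.0, 0.0, 172.0]
wrist_force: [-3.9, -2.9, 8.8]
gripper_width: 0.15
grip_force: 30.0
```

```bash
python3 -m inch '{"delta_pos":[[0,0,-0.05],[0,0,-0.05],[0,0,0],[0,0,0],[0,0,0],[0,0,0],[0,0,0],[0,0,0],[0,0,0],[0,0,0]],"yaw":[0,0,0,0,0,0,0,0,0,0]}' 1
python3 -m inch '{"delta_pos":[[0,0,0],[0,0,0],[0,0,0],[0,0,0],[0,0,0],[0,0,0],[0,0,0],[0,0,0],[0,0,0],[0,0,0]],"yaw":[0,0,0,0,0,0,0,0,0,0]}' -1
python3 -m inch '{"delta_pos":[[0,0,-0.5],[0,0,-1],[0,0,-2],[0,0,-3],[0,0,-3],[0,0,-3],[0,0,-3],[0,0,0],[0,0,0],[0,0,0]],"yaw":[0,0,0,0,0,0,0,0,0,0]}' -1
python3 - <<'E'
from h import *
for c in("side","top"):
    im,d=bot.get_image(c);W=world(c,d)
    for r in bot.trace(c,"cap_grip"):
        p=W[r["region"]&(d>0)]
        print(c,round(r["conf"],2),np.round(r["bbox"]),np.round(np.percentile(p,[3,50,97],axis=0),3).tolist())
    if c=="side": save("side4",cv2.resize(im[90:250,110:330],None,fx=3.3,fy=3.3,interpolation=cv2.INTER_CUBIC))
E
```

```text
time: 26.9
eef_pos: [0.5184, 0.3246, 0.0471]
tcp_rot: [180.0, 0.0, 172.0]
wrist_force: [-0.3, 0.4, 1.8]
gripper_width: 0.148
grip_force: 30.0
time: 27.9
eef_pos: [0.5184, 0.3246, 0.0471]
tcp_rot: [180.0, 0.0, 172.0]
wrist_force: [0.0, -0.8, 1.3]
gripper_width: 0.961
grip_force: 0.0
time: 28.9
eef_pos: [0.5179, 0.3243, 0.2013]
tcp_rot: [-180.0, -0.1, 172.0]
wrist_force: [0.0, -0.4, -0.1]
gripper_width: 1.002
grip_force: 0.0
side 0.79 [161. 227.  38.  41.] [[0.347, 0.152, 0.002], [0.376, 0.177, 0.053], [0.412, 0.207, 0.093]]
side 0.74 [336. 361.  41.  46.] [[0.442, -0.33, 0.007], [0.483, -0.292, 0.026], [0.505, -0.267, 0.05]]
side 0.71 [212. 205.  25.  16.] [[0.478, 0.154, 0.002], [0.502, 0.174, 0.055], [0.555, 0.247, 0.073]]
side 0.6 [190. 177.  25.  31.] [[0.492, 0.295, 0.006], [0.516, 0.316, 0.044], [0.544, 0.33, 0.074]]
top 0.93 [203. 306.  36.  39.] [[0.346, 0.155, 0.004], [0.382, 0.189, 0.052], [0.419, 0.228, 0.095]]
top 0.75 [210. 254.  27.  32.] [[0.478, 0.151, 0.033], [0.505, 0.177, 0.041], [0.534, 0.207, 0.073]]
top 0.49 [149. 256.  20.  14.] [[0.489, 0.297, 0.037], [0.496, 0.315, 0.043], [0.517, 0.333, 0.074]]
```

View pics/side4.png

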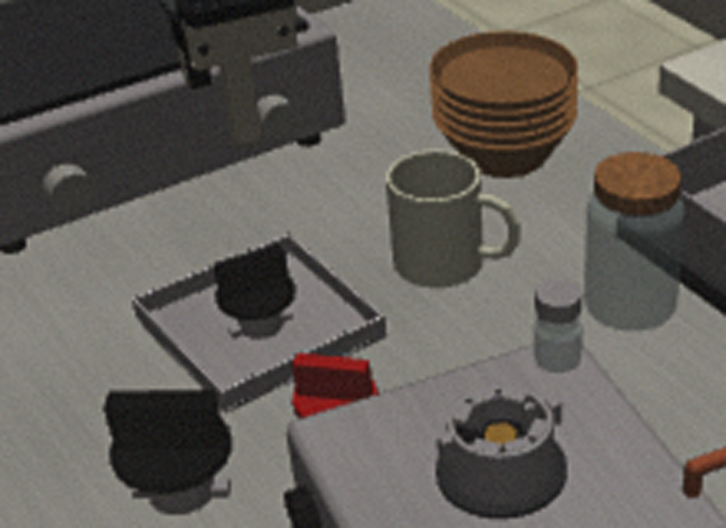

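The cap stands upright in the tray at crop (258,290), with its top at z 0.074 as expected. The neck is open at (503,435), and the shaker, mug and jar are where they were.

```bash
python3 -c "
from workcell import bot
print(bot.job_done())"
```

```text
the job is handed in; nothing more can be done
None
```

The filler is open and the cap stands upright in the shallow tray; I felt no seal contact, never forced the catch, saw nothing else disturbed in the last pictures, and handed the job in at about 29 s of the 56 s allowed.

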